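Slide the lid into the serving tray's recess

TASK

Close the well in the wooden serving tray with the loose terracotta lid: lay the lid flat on the open end of the tray's deck (the end without side rails), then slide it along the deck between the rails, without lifting it off the wood, until it drops fully home in its recess, and let go. Nobody knows exactly where along the tray the recess lies, so feel for the dip; press and push only lightly, as the lid chips easily, and leave the mug, egg timer and peeler alone.

Things in the scene. Friction and masses are not known exactly. Their poses are not given: they have to be found in the camera images.
- tray: Wooden serving tray fixed to the table, 340 long (own x) x 140 wide (y) x 30 high; origin at the centre of its underside, z up. In it lies a lighter deck panel, 97 wide, top face 24 mm above the table. Its -x end is open (no rails); two side rails, inner faces at y +-49.5 mm, tops 6 mm above the deck, run from flared noses at x -60 mm to the +x end.
- lay_point (a point): On the deck's top face at the tray's open end, 80 mm from the tray's middle towards -x, on its centre line (y = 0): where the lid's middle goes when it is first laid flat on the deck. Axes are the tray's: sliding goes along +x.
- recess_mean (a point): Middle position of the recess at deck height, at tray x = 70 mm, y = 0. The deck panel fits loosely: the real recess is shifted by up to 25 mm either way along tray x, which is not measured. It is 87 mm long in x, rail to rail wide and 6 mm deep, over an open well. The panel lies on felt: it sinks about 1 mm per 8 N pressed on it, but does not slide.
- lid_grip (a point): Middle of the loose lid, 26 mm above its underside, in its bar handle; x along the handle, z up. Terracotta plate 84 (x) x 90 (y) x 8 mm, 0.25 kg. Handle 56 long, 14 wide (grip this, along y), 18 high, 11 mm clear of the plate, top 36 mm above the underside. This point is 50 mm above the table when the lid lies on the deck, 44 mm in the recess.
- lid: The same lid; origin at the centre of its underside, axes as above. It lies in the recess with its x along the tray's x, either way round: 1.5 mm play at each end, 4.5 mm at each side. It chips if it and the tray press on each other with more than 20 N.
- mug: Bystander: pottery mug with a handle, 79x114x96 mm, standing behind the tray; origin at the centre of its underside.
- egg_timer: Bystander: round egg timer, 66x66x64 mm, standing near the front left; origin at the centre of its underside.
- peeler: Bystander: vegetable peeler, 170x25x18 mm, lying at the back right; origin at the centre of its underside.
There are look-alikes about, which are no part of the job. What is meant by the lid is not pink or yellow, and is the larger of those in its own colour.

How it is judged:
By the outcome, as a careful person would: the job done as asked, in the order asked, and still so for the second after the job is handed in, with the robot touching nothing.
It also fails if it takes over 70 s, if anything falls off the work surface, if the arm or the gripper's body presses on something with over 40 N, if the wrist force passes 120 N, or if a joint passes its speed limit or range.

ROBOT

A 6-joint arm with a two-finger parallel gripper is mounted at the origin on a cart in front of the work surface, level with it; the furniture and walls round the work are solid. World frame = base frame: x ahead of the robot, y to its left, z up, the work surface at z = 0. Lengths are in m, angles in degrees, forces in N, time in s.
With the tool pointing down it reaches from about 0.35 to 0.85 m from the base axis. Payload 8.1 kg.
Tool frame: the origin (TCP) lies between the finger pads; the fingertips stand 19 mm ahead of it and the grasp point (between the pads) is the TCP (arm.tip_reach is the distance from the TCP to the fingertips, in m); z points along the fingers, y is the direction in which the jaws open and shut (so a half turn about z gives the same grasp; the last joint's range is limited). The gripper opens to 93 mm and grips with 3 to 60 N. Pads are 15 mm wide; open, the fingers measure 128 mm over their backs; the gripper's body (75 mm by 188 mm) begins 65 mm behind the grasp point.
Start: joints at [69.878, 7.471, 85.268, -0, 87.261, -4.893], TCP at [0.158, 0.579, 0.238] pointing down, gripper open.
Joint ranges: [-169.43, 169.43], [-51.17, 129.36], [1.28, 143.12], [-76.62, 256.62], [0, 156.53], [-152.29, 152.29]. Speed limits (degrees/s): [136.94, 136.94, 159.86, 180, 180, 180].

INTERFACE

Orientations are given as a 3x3 rotation matrix whose columns are the frame's x, y, z axes.
In Python, from plant import sense, read_camera, arm gives the robot as it stands.
- The arm moves only by the shell command python3 -m crank 'ROWS' [FORCE]. ROWS is a JSON object of lists of equal length, an entry for each row: "turn": the turn, a rotation vector about the tool's x, y, z in rad, a list of three; "xyz": the shift along the tool's x, y, z in m, a list of three; "jaw": the opening, from -1 (shut) to 1 (fully open), so that 0 is half open. In form: {"turn": [[wx, wy, wz], ...], "xyz": [[tx, ty, tz], ...], "jaw": [jaw, ...]}. A call has 1 to 12 rows; each row shifts and turns the pose as measured when the row begins, along the tool's axes as they then stand; what a row does not reach is not made up. A row lasts 1/12 s, in which the tool goes at most 41.7 mm and 7.16 degrees, less where a joint would pass 70% of its speed; a pose out of reach is approached as far as the arm can. A call with a gripper value outside its range is refused whole. The fingers move at their own pace and stop on an object; FORCE is the grip in N (left out, the last holds). Time passes only in rows, so rows that do not move let the fingers close. It gives the time, the measured TCP pose, the force and the opening at its end, in the units of the state.
- sense(): the state, without advancing time (a new reading comes with each control period).
- read_camera(name): name is "scene" or "side" or "wrist"; returns a dict with "frame" (384x512x3 uint8, red, green, blue), "range_z" (384x512 float32, m along the optical axis (not along the pixel's ray), 0 where there is no reading), "fx", "fy", "cx", "cy" (pixels), "eye" and "orientation" of the camera in the world; the wrist camera has in their place "mount" (4x4, takes a point from camera to tool coordinates, whose origin is the TCP and whose axes are the flange's). Camera axes: x right, y down, z forward; pixel columns grow to the right and rows downward; lengths in m; the calibration is good to about 2 mm. The wrist camera is an equidistant fisheye: a pixel r from the principal point sees the ray r / f radians off the axis. A picture is of the moment at which its call begins: read the wrist's pose just before it.
- arm.job_done(): hands the job in, once; it reports no verdict.
The state is a dict: "time_s": time; "joint_positions": joint angles; "qd": joint speeds; "joint_torque": joint torques, N m; "tcp_pos": TCP position; "tool_rot": TCP orientation; "ft_force": force on the tool from outside, world axes, zero at the start; "torque": the same for the moment, N m; "width": opening from 0.0 (shut) to 1.0 (fully open).
Only numpy, scipy, OpenCV 4.12 (cv2) and the standard library are available. Lean on these libraries where they do the work, as an engineer would, in place of code of your own. Each camera call takes 0.05 s, during which the arm holds its last target.

## Working session

There is one attempt and no reset: what is moved stays moved. The work goes in short steps, Python scripts to look and compute and a shell command to move; the robot and the scene stay as the last step left them, time stands still between calls to the robot, and variables do not carry over. Pictures are saved under pics/ and viewed, and the job is handed in when it is done.

```bash
ls; mkdir -p pics
python3 - <<'E'
from plant import sense, read_camera, arm
import cv2,numpy as np
s=sense(); print({k:np.round(v,3).tolist() for k,v in s.items()})
for n in("scene","side","wrist"):
    c=read_camera(n); cv2.imwrite(f"pics/{n}0.png",c["frame"][:,:,::-1]); np.savez(f"{n}0.npz",**c)
    print(n,{k:np.round(v,3).tolist() for k,v in c.items() if k not in("frame","range_z")})
E
```

```text
pics
{'time_s': 0.0, 'joint_positions': [69.879, 7.515, 85.33, -0.001, 87.26, -4.893], 'qd': [0.026, -0.006, 0.034, 0.014, 0.045, 0.092], 'joint_torque': [0.003, -55.986, -49.176, 0.077, 0.036, -0.0], 'tcp_pos': [0.157, 0.578, 0.237], 'tool_rot': [[-0.965, 0.263, -0.001], [0.263, 0.965, -0.002], [0.0, -0.002, -1.0]], 'ft_force': [-0.436, -0.643, -0.244], 'torque': [-0.072, 0.017, -0.051], 'width': 1.0}
scene {'fx': 479.146, 'fy': 479.146, 'cx': 257.853, 'cy': 192.337, 'eye': [0.02, -1.116, 1.069], 'orientation': [[0.88, -0.316, 0.355], [-0.475, -0.571, 0.669], [-0.009, -0.758, -0.653]]}
side {'fx': 465.836, 'fy': 465.836, 'cx': 256.118, 'cy': 190.251, 'eye': [-0.04, -1.036, 0.868], 'orientation': [[0.843, -0.3, 0.446], [-0.537, -0.502, 0.678], [0.02, -0.811, -0.584]]}
wrist {'fx': 297.319, 'fy': 297.319, 'cx': 255.244, 'cy': 194.835, 'mount': [[0.0, -0.969, -0.247, 0.068], [1.0, 0.0, -0.001, -0.001], [0.001, -0.247, 0.969, -0.145], [0.0, 0.0, 0.0, 1.0]]}
```

View pics/scene0.png

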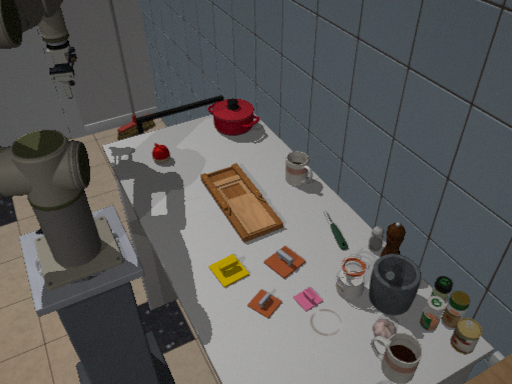

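View pics/side0.png

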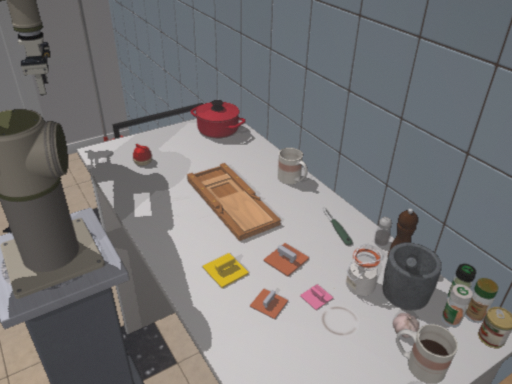

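View pics/wrist0.png

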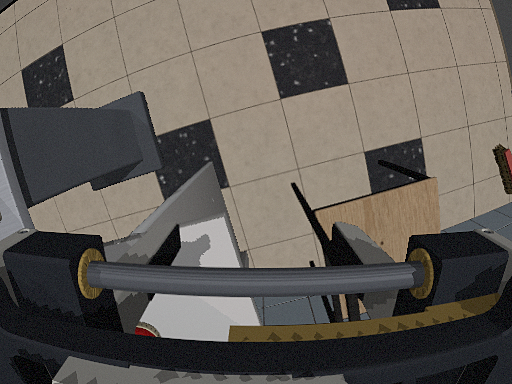

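The scene view shows the tray around (240,200), the larger terracotta lid at (285,262) and a smaller one at (265,303). The yellow and pink ones are decoys. Next I'll zoom in and measure.

```bash
cat > h.py <<'E'
import numpy as np,cv2
def load(n): return dict(np.load(n))
def cloud(c):
    h,w=c["range_z"].shape; u,v=np.meshgrid(np.arange(w),np.arange(h)); z=c["range_z"]
    P=np.stack([(u-c["cx"])/c["fx"]*z,(v-c["cy"])/c["fy"]*z,z],-1)
    return P@c["orientation"].T+c["eye"]
def onplane(c,uv,h):
    uv=np.asarray(uv,float).reshape(-1,2)
    d=np.c_[(uv[:,0]-c["cx"])/c["fx"],(uv[:,1]-c["cy"])/c["fy"],np.ones(len(uv))]@c["orientation"].T
    return c["eye"]+d*((h-c["eye"][2])/d[:,2])[:,None]
E
python3 - <<'E'
from h import *
for n in("scene","side"):
    c=load(n+"0.npz"); f=c["frame"]; P=cloud(c)
    crop=f[150:320,190:350]; cv2.imwrite(f"pics/{n}_crop.png",cv2.resize(crop,None,fx=4.5,fy=3.5*4.5/4.5 if 0 else 3.5,interpolation=cv2.INTER_CUBIC)[:,:,::-1])
    hsv=cv2.cvtColor(f,cv2.COLOR_RGB2HSV)
    m=((hsv[...,0]<11)&(hsv[...,1]>140)&(hsv[...,2]>60)).astype(np.uint8)
    k,l,st,ce=cv2.connectedComponentsWithStats(m)
    for i in range(1,k):
        if st[i,4]>60:
            q=P[l==i]; print(n,st[i],ce[i].round(1),np.median(q,0).round(3))
            if st[i,4]<3000 and 0.3<np.median(q,0)[0]<0.8:
              r=cv2.minAreaRect((q[(q[:,2]<0.02)][:,:2]*1000).astype(np.float32)); print("  rect",r, np.percentile(q[:,2],[5,50,95]).round(4))
E
```

```text
scene [118 116  18  17 110] [127.8 125.8] [ 0.562  1.849 -0.776]
  rect ((551.1686401367188, 1848.4903564453125), (159.8208770751953, 66.48096466064453), 23.029306411743164) [-0.7947 -0.7757 -0.7276]
scene [153 144  16  16 145] [159.6 152.2] [0.369 0.3   0.048]
  rect ((0.0, 0.0), (0.0, 0.0), 0.0) [0.0245 0.0479 0.0648]
scene [265 246  40  32 508] [284.2 262.9] [ 0.508 -0.344  0.009]
  rect ((517.992919921875, -333.8283386230469), (91.9886703491211, 86.99488067626953), 15.142071723937988) [0.005  0.0089 0.0122]
scene [248 290  33  28 375] [264.2 304.1] [ 0.394 -0.442  0.007]
  rect ((396.6970520019531, -434.3666076660156), (65.83092498779297, 68.6881103515625), 25.748889923095703) [0.0032 0.0069 0.0104]
side [134 145  14  15 126] [139.3 152. ] [0.367 0.303 0.049]
  rect ((0.0, 0.0), (0.0, 0.0), 0.0) [0.0301 0.0493 0.0626]
```

View pics/scene_crop.png

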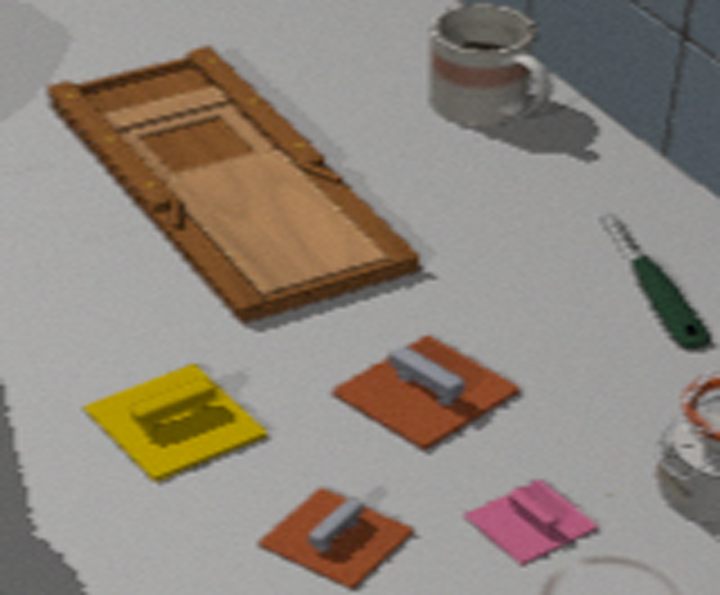

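The crop shows the tray's open end at lower right, with rail noses about halfway along and the recess towards the far, upper-left end. The big terracotta lid has its grey handle at crop (425,372). Now the coarse poses.

Run:
```python
from h import *
for n in("scene","side"):
    c=load(n+"0.npz"); f=c["frame"]; P=cloud(c); hsv=cv2.cvtColor(f,cv2.COLOR_RGB2HSV)
    m=(hsv[...,0]<25)&(hsv[...,1]>70)&(hsv[...,2]>50)&(P[...,2]>-0.02)&(P[...,2]<0.05)&(P[...,0]>0.3)&(P[...,0]<0.9)&(P[...,1]>-.6)&(P[...,1]<.4)
    k,l,st,ce=cv2.connectedComponentsWithStats(m.astype(np.uint8))
    for i in range(1,k):
        if st[i,4]<150: continue
        q=P[l==i]; q=q[q[:,2]>0.004] if st[i,4]<1000 else q[(q[:,2]>0.018)]
        print(n,st[i],hsv[l==i].mean(0).round(),"rect",cv2.minAreaRect((q[:,:2]*1000).astype(np.float32)),np.percentile(q[:,2],[5,50,95]).round(4))
    # handle: points z 0.02-0.05 near lid
    for cen in ([.512,-.338],):
        h=(P[...,2]>0.024)&(P[...,2]<.05)&(np.hypot(P[...,0]-cen[0],P[...,1]-cen[1])<.045)
        q=P[h]; r=cv2.minAreaRect((q[:,:2]*1000).astype(np.float32)); print(" handle",len(q),r,np.percentile(q[:,2],[5,50,95]))
        d=np.linalg.svd(q[:,:2]-q[:,:2].mean(0))[2][0]; print(np.degrees(np.arctan2(d[1],d[0])),q.mean(0))
```

```text
scene [ 201  164   82   78 3227] [ 14. 148. 129.] rect ((520.5006103515625, -38.40632629394531), (347.1522216796875, 142.86346435546875), 89.01012420654297) [0.0192 0.0245 0.0321]
scene [264 246  41  33 593] [  9. 171. 127.] rect ((518.6090087890625, -334.5528869628906), (92.81584167480469, 85.2624740600586), 15.170025825500488) [0.0053 0.0089 0.0125]
scene [248 290  34  28 463] [  9. 169. 124.] rect ((396.66400146484375, -434.051025390625), (67.94343566894531, 69.43675231933594), 24.766849517822266) [0.0045 0.0071 0.011 ]
 handle 116 ((517.640380859375, -334.4809875488281), (16.22738265991211, 57.53007507324219), 18.478225708007812) [0.02516624 0.03489617 0.03942266]
-73.87452993512365 [ 0.51643784 -0.33682245  0.03359386]
side [ 188  163   92   77 3468] [ 13. 114. 159.] rect ((523.7887573242188, -40.061767578125), (344.9830627441406, 142.91397094726562), 89.44865417480469) [0.0189 0.0227 0.0295]
side [264 243  45  33 611] [  8. 128. 159.] rect ((521.1376342773438, -336.07427978515625), (92.13642883300781, 84.9315414428711), 14.584537506103516) [0.0046 0.0069 0.0097]
side [203 253  46  35 777] [ 24. 174. 176.] rect ((365.0655517578125, -287.225341796875), (84.81310272216797, 93.62244415283203), 5.407656192779541) [0.0046 0.0075 0.0351]
side [250 289  38  29 520] [  8. 124. 157.] rect ((399.0718994140625, -435.6024475097656), (64.09394836425781, 68.69898223876953), 26.31820297241211) [0.0042 0.0056 0.0081]
 handle 123 ((521.032470703125, -335.900146484375), (16.596961975097656, 55.58849334716797), 18.02688217163086) [0.02501035 0.03285373 0.03690968]
-73.88447495649862 [ 0.51988907 -0.33801171  0.03207808]
```

Both views agree: the lid is at about (0.520,-0.335) with its handle at 105°, and the tray's middle is at about (0.522,-0.039) with +x at about 89°. Sizes and heights match the spec. I'll swing over to the lid at height.

```bash
python3 -m crank '{"turn":[[0,0,0],[0,0,0],[0,0,0],[0,0,0],[0,0,0],[0,0,0],[0,0,0],[0,0,0],[0,0,0],[0,0,0],[0,0,0],[0,0,0]],"xyz":[[-0.03,-0.026,0],[-0.03,-0.026,0],[-0.03,-0.026,0],[-0.03,-0.026,0],[-0.03,-0.026,0],[-0.03,-0.026,0],[-0.03,-0.026,0],[-0.03,-0.026,0],[-0.03,-0.026,0],[-0.03,-0.026,0],[-0.03,-0.026,0],[-0.03,-0.026,0]],"jaw":[1,1,1,1,1,1,1,1,1,1,1,1]}'
python3 -m crank '{"turn":[[0,0,0.12],[0,0,0.12],[0,0,0.12],[0,0,0.12],[0,0,0.12],[0,0,0.12],[0,0,0.12],[0,0,0.12],[0,0,0.11]],"xyz":[[0,0,0],[0,0,0],[0,0,0],[0,0,0],[0,0,0],[0,0,0],[0,0,0],[0,0,0],[0,0,0]],"jaw":[1,1,1,1,1,1,1,1,1]}'
```

```text
time_s: 1.15
tcp_pos: [0.4268, 0.1705, 0.2315]
tool_rot: [[-0.968, 0.249, -0.005], [0.249, 0.968, -0.005], [0.003, -0.006, -1.0]]
ft_force: [0.9, 0.1, -0.0]
width: 1.001
time_s: 1.9
tcp_pos: [0.4304, 0.159, 0.2289]
tool_rot: [[-0.208, 0.978, -0.008], [0.978, 0.208, -0.009], [-0.007, -0.01, -1.0]]
ft_force: [0.5, -0.2, -0.4]
width: 0.998
```

```bash
python3 -m crank '{"turn":[[0,0,0],[0,0,0],[0,0,0],[0,0,0],[0,0,0],[0,0,0]],"xyz":[[-0.04,0.005,0],[-0.04,0.005,0],[-0.04,0.005,0],[-0.04,0.005,0],[-0.04,0.005,0],[0,0,0]],"jaw":[1,1,1,1,1,1]}'
cat >> h.py <<'E'
def snap(n,tag):
    from plant import sense, read_camera
    s=sense(); c=read_camera(n); cv2.imwrite(f"pics/{tag}.png",c["frame"][:,:,::-1])
    np.savez(tag+".npz",tcp=s["tcp_pos"],R=s["tool_rot"],**c); return load(tag+".npz")
def wcloud(c):
    h,w=c["range_z"].shape; u,v=np.meshgrid(np.arange(w),np.arange(h))
    dx=(u-c["cx"])/c["fx"]; dy=(v-c["cy"])/c["fy"]; th=np.hypot(dx,dy)+1e-9
    D=np.stack([dx/th*np.tan(th),dy/th*np.tan(th),np.ones_like(th)],-1)
    P=D*c["range_z"][...,None]; M=c["mount"]
    P=P@M[:3,:3].T+M[:3,3]
    return P@np.asarray(c["R"]).T+c["tcp"]
E
python3 -c "
from h import *
c=snap('wrist','w1');print(c['tcp'])"
```

```text
time_s: 2.4
tcp_pos: [0.4953, -0.0362, 0.2287]
tool_rot: [[-0.203, 0.979, -0.009], [0.979, 0.203, -0.009], [-0.007, -0.01, -1.0]]
ft_force: [1.0, 0.5, 0.5]
width: 0.998
[ 0.49525531 -0.03621719  0.22868103]
```

View pics/w1.png

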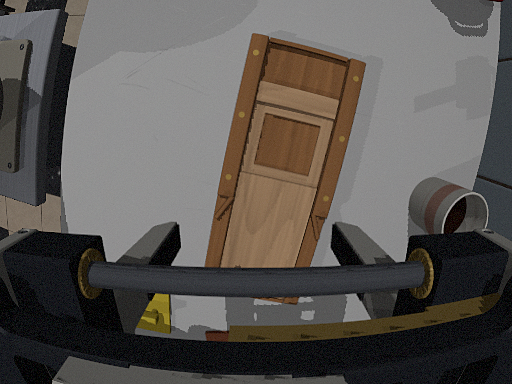

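The wrist view shows the whole tray: rails at left (240,130) and right (340,130), noses at about (225,205)/(318,220), and a framed recess around (290,140). I'll measure the tray pose and recess from the depth.

Run:
```python
from h import *
c=load('w1.npz'); P=wcloud(c); hsv=cv2.cvtColor(c["frame"],cv2.COLOR_RGB2HSV)
m=(hsv[...,0]<25)&(hsv[...,1]>70)&(P[...,2]>0.018)&(P[...,2]<.036)&(abs(P[...,1]+.03)<.25)&(abs(P[...,0]-.52)<.12)
k,l,st,ce=cv2.connectedComponentsWithStats(m.astype(np.uint8)); i=1+st[1:,4].argmax(); q=P[l==i]
print(st[i],cv2.minAreaRect((q[:,:2]*1000).astype(np.float32)))
# table
t=(abs(P[...,0]-.40)<.03)&(abs(P[...,1])<.15); print("table z",np.median(P[t][:,2]))
# rails: yaw by outer edges per y slice
rows=[]
for y in np.arange(-.08,.12,.01):
    s=q[abs(q[:,1]-y)<.004]; rows.append([y,s[:,0].min(),s[:,0].max()])
rows=np.array(rows); 
for j in(1,2): p=np.polyfit(rows[:,0],rows[:,j],1); print(np.degrees(np.arctan(p[0])),p, (rows[:,j]-np.polyval(p,rows[:,0])).std())
print(q[:,1].max())
# centreline height profile
for y in np.arange(-.12,.15,.004):
    s=P[(abs(P[...,1]-y)<.002)&(abs(P[...,0]-.522)<.006)]; s2=P[(abs(P[...,1]-y)<.002)&(abs(P[...,0]-.522-.04)<.004)]
    print(round(y,3),len(s),np.median(s[:,2]).round(4) if len(s) else '',np.median(s2[:,2]).round(4) if len(s2) else '')
```

```text
[  205    33   161   235 16504] ((522.1634521484375, -21.15789794921875), (304.6436767578125, 139.1571502685547), 89.10003662109375)
table z -0.0002896721774261063
0.9816296856144809 [0.01713435 0.45315166] 0.00015973596351875218
0.7237050231468224 [0.01263171 0.59161164] 0.00025679211939197254
0.13111663057177544
-0.12 27 0.0227 0.0224
-0.116 25 0.0227 0.0225
-0.112 28 0.0227 0.0228
-0.108 27 0.0226 0.0226
-0.104 30 0.0225 0.0228
-0.1 28 0.0224 0.0227
-0.096 28 0.0225 0.0228
-0.092 28 0.0225 0.0226
-0.088 31 0.0222 0.0224
-0.084 29 0.0225 0.0223
-0.08 29 0.0225 0.0224
-0.076 30 0.0228 0.0226
-0.072 27 0.0226 0.0227
-0.068 30 0.0225 0.0227
-0.064 32 0.0224 0.0227
-0.06 31 0.0227 0.0226
-0.056 31 0.0228 0.0224
-0.052 30 0.0221 0.0226
-0.048 32 0.0222 0.0224
-0.044 32 0.0223 0.0225
-0.04 30 0.0225 0.3151
-0.036 42 0.0209 0.3156
-0.032 30 0.0163 0.3157
-0.028 31 0.0163 0.325
-0.024 37 0.0143 0.3272
-0.02 29 0.0125 0.3314
-0.016 80 0.3342 0.3342
-0.012 301 0.3344 0.3344
-0.008 2037 0.3268 0.3342
-0.004 546 0.3096 0.0165
0.0 685 0.3078 0.3159
0.004 35 0.0127 0.3152
0.008 31 0.0126 0.3152
0.012 34 0.0126 0.3092
0.016 33 0.0123 0.3045
0.02 31 0.0125 0.0165
0.024 33 0.0128 0.0166
0.028 32 0.0123 0.0166
0.032 32 0.0123 0.0164
0.036 31 0.0122 0.0165
0.04 34 0.0155 0.0165
0.044 33 0.0163 0.0164
0.048 34 0.0162 0.0163
0.052 38 0.0217 0.0222
0.056 33 0.0223 0.0226
0.06 34 0.0221 0.0222
0.064 35 0.0226 0.0227
0.068 33 0.0224 0.0228
0.072 33 0.0224 0.0225
0.076 22 0.0135 0.0126
0.08 34 0.0124 0.0125
0.084 31 0.0127 0.0125
0.088 31 0.0126 0.0124
0.092 32 0.0123 0.0124
0.096 31 0.0124 0.0125
0.1 32 0.0124 0.0125
0.104 32 0.0121 0.0127
0.108 31 0.0123 0.0127
0.112 31 0.0125 0.0128
0.116 32 0.012 0.0122
0.12 29 0.0123 0.0123
0.124 46 0.0131 0.0172
0.128 33 0.0204 0.0203
0.132 5 0.0205 
0.136 10 -0.0003 -0.0006
0.14 28 -0.0008 -0.0008
0.144 28 -0.0005 -0.0008
0.148 27 -0.0008 -0.0007
```

The tray is at (0.522,-0.0385) with +x at 89.1°. The visible recess spans y -0.036 to 0.051, which is 87 mm as specified, centred near y 0.0075. Next, over to the lid.

```bash
python3 -m crank '{"turn":[[0,0,0],[0,0,0],[0,0,0],[0,0,0],[0,0,0],[0,0,0],[0,0,0],[0,0,0],[0,0,0]],"xyz":[[-0.037,-0.004,0],[-0.037,-0.004,0],[-0.037,-0.004,0],[-0.037,-0.004,0],[-0.037,-0.004,0],[-0.037,-0.004,0],[-0.037,-0.004,0],[-0.03,-0.004,0],[0,0,0]],"jaw":[1,1,1,1,1,1,1,1,1]}'
cat > lid.py <<'E'
from h import *
import sys
c=snap('wrist',sys.argv[1]); P=wcloud(c); hsv=cv2.cvtColor(c["frame"],cv2.COLOR_RGB2HSV)
m=(hsv[...,0]<12)&(hsv[...,1]>140)&(P[...,2]>0.002)&(P[...,2]<.02)&(np.hypot(P[...,1]+.335,P[...,0]-.52)<.1)
q=P[m]; print("plate",cv2.minAreaRect((q[:,:2]*1000).astype(np.float32)),np.median(q[:,2]))
h=(P[...,2]>0.025)&(P[...,2]<.042)&(np.hypot(P[...,1]+.335,P[...,0]-.52)<.06)
v,u=np.nonzero(h); print(u.min(),u.max(),v.min(),v.max())
q=P[h]; print("handle",cv2.minAreaRect((q[:,:2]*1000).astype(np.float32)),np.percentile(q[:,2],[5,50,95]))
E
python3 lid.py w2
```

```text
time_s: 3.2
tcp_pos: [0.5237, -0.3243, 0.2262]
tool_rot: [[-0.214, 0.977, -0.012], [0.977, 0.214, 0.0], [0.003, -0.012, -1.0]]
ft_force: [0.5, 0.8, -0.4]
width: 0.996
plate ((519.6637573242188, -334.5768737792969), (88.93113708496094, 82.97828674316406), 15.192973136901855) 0.0064203052474391675
245 259 162 209
handle ((519.824951171875, -333.9941101074219), (13.980549812316895, 55.29029083251953), 15.579099655151367) [0.03179638 0.03405824 0.03531731]
```

View pics/w2.png

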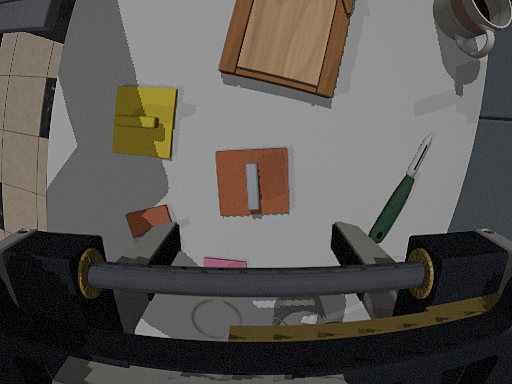

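Lid centre is (0.5197,-0.3342) with the handle at 105.4°, and the plate and handle estimates agree to 1 mm. I'll align, go down partway and check.

```bash
python3 -m crank '{"turn":[[-0.012,0,-0.05],[0,0,0],[0,0,0],[0,0,0],[0,0,0],[0,0,0],[0,0,0]],"xyz":[[-0.009,-0.006,0],[0,0,0],[0,0,0.035],[0,0,0.035],[0,0,0.035],[0,0,0.025],[0,0,0]],"jaw":[1,1,1,0.3,0.3,0.3,0.3]}'
python3 lid.py w3
```

```text
time_s: 3.83
tcp_pos: [0.5252, -0.3197, 0.0957]
tool_rot: [[-0.264, 0.964, 0.005], [0.964, 0.264, 0.006], [0.004, 0.006, -1.0]]
ft_force: [-0.5, 0.9, -1.6]
width: 0.763
plate ((519.6206665039062, -334.48846435546875), (89.3392562866211, 83.75477600097656), 15.503562927246094) 0.006461687156345444
233 252 191 262
handle ((519.4071044921875, -333.703125), (14.159124374389648, 55.181190490722656), 15.078554153442383) [0.03116939 0.03413026 0.03533156]
```

```bash
python3 -m crank '{"turn":[[0.005,0,0],[0,0,0],[0,0,0]],"xyz":[[-0.0125,-0.009,0],[0,0,0],[0,0,0]],"jaw":[0.3,0.3,0.3]}'
```

```text
time_s: 4.13
tcp_pos: [0.523, -0.3342, 0.1033]
tool_rot: [[-0.266, 0.964, 0.005], [0.964, 0.266, 0.001], [-0.0, 0.005, -1.0]]
ft_force: [0.4, -0.7, -0.1]
width: 0.651
```

```bash
python3 -m crank '{"turn":[[0,0,0],[0,0,0],[0,0,0],[0,0,0],[0,0,0]],"xyz":[[0.001,-0.003,0.0],[0,0,0.025],[0,0,0.02],[0,0,0.005],[0,0,0]],"jaw":[0.3,0.3,0.3,0.3,0.3]}'
```

```text
time_s: 4.55
tcp_pos: [0.5254, -0.3395, 0.0636]
tool_rot: [[-0.264, 0.964, 0.019], [0.964, 0.264, -0.01], [-0.015, 0.016, -1.0]]
ft_force: [-0.2, -0.1, -1.0]
width: 0.65
```

```bash
python3 -m crank '{"turn":[[0.016,0.015,0],[0,0,0]],"xyz":[[0.0065,-0.004,0],[0,0,0]],"jaw":[0.3,0.3]}'; python3 -m crank '{"turn":[[0,0,0]],"xyz":[[0,0,0]],"jaw":[0.3]}'
```

```text
time_s: 4.72
tcp_pos: [0.5198, -0.3346, 0.0657]
tool_rot: [[-0.263, 0.965, -0.001], [0.965, 0.263, 0.0], [0.001, -0.001, -1.0]]
ft_force: [0.8, 0.2, -0.0]
width: 0.651
time_s: 4.8
tcp_pos: [0.5203, -0.3349, 0.067]
tool_rot: [[-0.263, 0.965, 0.0], [0.965, 0.263, -0.001], [-0.001, -0.0, -1.0]]
ft_force: [-0.3, -0.1, 1.1]
width: 0.651
```

Now lined up; the rest of the descent to z≈0.031.

```bash
python3 -m crank '{"turn":[[0,0,0],[0,0,0],[0,0,0]],"xyz":[[0,0,0.013],[0,0,0.013],[0,0,0]],"jaw":[0.3,0.3,0.3]}'
```

```text
time_s: 5.05
tcp_pos: [0.5222, -0.3362, 0.0422]
tool_rot: [[-0.263, 0.965, 0.005], [0.965, 0.264, -0.004], [-0.005, 0.003, -1.0]]
ft_force: [0.8, -0.7, -0.7]
width: 0.652
```

```bash
python3 -m crank '{"turn":[[0.003,0.005,0],[0,0,0],[0,0,0]],"xyz":[[0.0023,-0.002,0.006],[0.001,-0.001,0.005],[0,0,0]],"jaw":[0.3,0.3,0.3]}'
```

```text
time_s: 5.3
tcp_pos: [0.5173, -0.333, 0.0283]
tool_rot: [[-0.264, 0.965, -0.002], [0.965, 0.264, 0.002], [0.003, -0.001, -1.0]]
ft_force: [0.8, -0.1, 0.1]
width: 0.649
```

```bash
python3 -m crank '{"turn":[[0,0,0],[0,0,0],[0,0,0],[0,0,0],[0,0,0],[0,0,0],[0,0,0],[0,0,0],[0,0,0],[0,0,0]],"xyz":[[0,0.002,-0.002],[0,0,0],[0,0,0],[0,0,0],[0,0,0],[0,0,0],[0,0,0],[0,0,0],[0,0,0],[0,0,0]],"jaw":[0,-0.3,-0.6,-0.9,-0.9,-1,-1,-1,-1,-1]}' 20
```

```text
time_s: 6.13
tcp_pos: [0.5198, -0.3326, 0.0311]
tool_rot: [[-0.264, 0.965, -0.001], [0.965, 0.264, 0.002], [0.002, -0.001, -1.0]]
ft_force: [0.5, -0.2, -0.9]
width: 0.148
```

Gripped: 13.8 mm, the handle's width. Lifting.

```bash
python3 -m crank '{"turn":[[0,0,0],[0,0,0],[0,0,0],[0,0,0],[0,0,0]],"xyz":[[0,0,-0.02],[0,0,-0.025],[0,0,-0.025],[0,0,-0.01],[0,0,0]],"jaw":[-1,-1,-1,-1,-1]}'; python3 -m crank '{"turn":[[0,0,0.1],[0,0,0.1],[0,0,0.08],[0,0,0]],"xyz":[[0,0,0],[0,0,0],[0,0,0],[0,0,0]],"jaw":[-1,-1,-1,-1]}'
```

```text
time_s: 6.55
tcp_pos: [0.5166, -0.3303, 0.1087]
tool_rot: [[-0.263, 0.965, -0.009], [0.965, 0.263, 0.008], [0.01, -0.007, -1.0]]
ft_force: [0.1, -0.1, -3.0]
width: 0.148
time_s: 6.88
tcp_pos: [0.5157, -0.3297, 0.1049]
tool_rot: [[0.025, 1.0, -0.011], [1.0, -0.025, 0.009], [0.009, -0.011, -1.0]]
ft_force: [0.2, -0.4, -2.3]
width: 0.145
```

```bash
python3 -m crank '{"turn":[[-0.011,-0.009,-0.01],[0,0,0],[0,0,0],[0,0,0],[0,0,0],[0,0,0],[0,0,0],[0,0,0]],"xyz":[[0.03,0,0],[0.035,0,0],[0.035,0,0],[0.035,0,0],[0.035,0,0],[0.03,0,0],[0,0,0],[0,0,0]],"jaw":[-1,-1,-1,-1,-1,-1,-1,-1]}'
python3 - <<'E'
from h import *
for n in("side","wrist"): snap(n,n+"4")
i=cv2.imread("pics/side4.png")[130:290,160:330]; cv2.imwrite("pics/side4c.png",cv2.resize(i,None,fx=3.5,fy=3.5,interpolation=cv2.INTER_CUBIC))
E
```

```text
time_s: 7.55
tcp_pos: [0.5115, -0.1212, 0.093]
tool_rot: [[-0.004, 1.0, -0.011], [1.0, 0.004, 0.004], [0.004, -0.011, -1.0]]
ft_force: [-0.8, -1.2, -3.2]
width: 0.151
```

View pics/side4c.png

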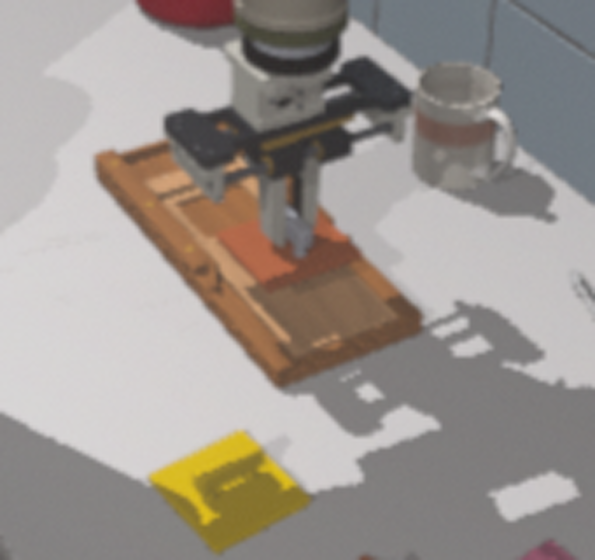

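View pics/wrist4.png

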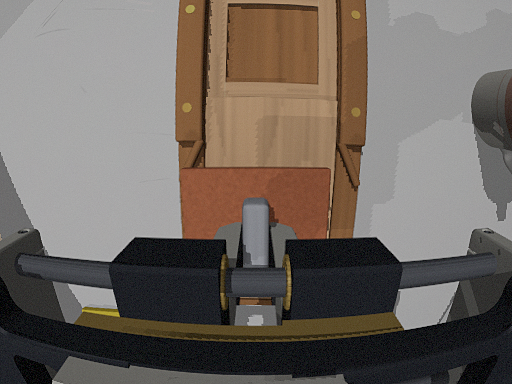

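The wrist view shows the held lid over the open deck: its front edge on row 168, columns 182 to 330, about 9 mm too far left. The noses are at (190,165) and (348,170). I'll measure the lid in the hand.

```bash
cat > held.py <<'E'
from h import *
import sys
tag=sys.argv[1]
c=load(tag+'.npz') if len(sys.argv)>2 else snap('wrist',tag)
P=wcloud(c); hsv=cv2.cvtColor(c["frame"],cv2.COLOR_RGB2HSV); t=c["tcp"]
m=(hsv[...,0]<12)&(hsv[...,1]>140)&(abs(P[...,2]-t[2]+.024)<.015)&(np.hypot(P[...,0]-t[0],P[...,1]-t[1])<.08)
q=P[m]; print("n",len(q),"z range",np.percentile(q[:,2],[2,50,98]).round(4))
A=np.c_[q[:,:2]-t[:2],np.ones(len(q))]; print("plane dz/dx,dz/dy,z@tcp",np.linalg.lstsq(A,q[:,2],rcond=None)[0].round(4))
ys=[];
u=np.nonzero(m.any(0))[0]; fr=np.array([P[np.nonzero(m[:,k])[0][0],k] for k in u[3:-3]])
p=np.polyfit(fr[:,0],fr[:,1],1); print("front edge yaw deg",np.degrees(np.arctan(p[0])).round(2),"y at mid",np.polyval(p,t[0]).round(4))
v=np.nonzero(m.any(1))[0]; L=[];Rr=[]
for k in v[3:-3]:
    w=np.nonzero(m[k])[0]; L.append(P[k,w[0]]);Rr.append(P[k,w[-1]])
L=np.array(L);Rr=np.array(Rr); print("sides x",np.median(L[:,0]).round(4),np.median(Rr[:,0]).round(4),"mid",((np.median(L[:,0])+np.median(Rr[:,0]))/2).round(4),"tcp",t.round(4))
for y in(-.08,-.04,0):
    w=(abs(P[...,1]-y)<.004)&(P[...,2]>.026)&(P[...,2]<.034)
    a=P[w][:,0]; l=a[a<.522];r=a[a>.522]
    if len(l) and len(r): print("rail inner at y",y,l.max().round(4),r.min().round(4), "mid",((l.max()+r.min())/2).round(4))
E
python3 held.py wrist4 old
```

```text
n 8278 z range [0.0665 0.0681 0.0695]
plane dz/dx,dz/dy,z@tcp [-0.0105 -0.0079  0.0682]
front edge yaw deg 0.19 y at mid -0.0815
sides x 0.4668 0.5552 mid 0.511 tcp [ 0.5113 -0.1212  0.0928]
rail inner at y -0.08 0.4692 0.5734 mid 0.5213
rail inner at y -0.04 0.4725 0.5711 mid 0.5218
rail inner at y 0 0.473 0.572 mid 0.5225
```

```bash
python3 -m crank '{"turn":[[-0.011,-0.004,0.018],[0,0,0],[0,0,0]],"xyz":[[0.005,0.0093,0],[0,0,0],[0,0,0]],"jaw":[-1,-1,-1]}'
```

```text
time_s: 7.9
tcp_pos: [0.5206, -0.1204, 0.092]
tool_rot: [[0.017, 1.0, -0.001], [1.0, -0.017, -0.001], [-0.001, -0.001, -1.0]]
ft_force: [-0.0, 0.3, -2.6]
width: 0.149
```

```bash
python3 -m crank '{"turn":[[0,0,0],[0,0,0],[0,0,0],[0,0,0]],"xyz":[[0.003,0,0.012],[0,0,0.012],[0,0,0],[0,0,0]],"jaw":[-1,-1,-1,-1]}'; python3 held.py w5
```

```text
time_s: 8.23
tcp_pos: [0.5196, -0.1202, 0.0649]
tool_rot: [[0.018, 1.0, -0.003], [1.0, -0.018, -0.001], [-0.001, -0.003, -1.0]]
ft_force: [-0.2, 0.4, -2.8]
width: 0.147
n 8233 z range [0.0384 0.0401 0.0414]
plane dz/dx,dz/dy,z@tcp [-0.0023 -0.0201  0.0405]
front edge yaw deg -0.07 y at mid -0.0801
sides x 0.4756 0.5641 mid 0.5198 tcp [ 0.5196 -0.1202  0.0649]
rail inner at y -0.08 0.5214 0.522 mid 0.5217
rail inner at y -0.04 0.473 0.5715 mid 0.5222
rail inner at y 0 0.4738 0.5715 mid 0.5226
```

```bash
python3 -m crank '{"turn":[[-0.003,0,0],[0,0,0],[0,0,0]],"xyz":[[0.003,0.001,0.004],[0,0,0.002],[0,0,0]],"jaw":[-1,-1,-1]}'; python3 -m crank '{"turn":[[0,0,0]],"xyz":[[0,0,0]],"jaw":[-1]}'
```

```text
time_s: 8.53
tcp_pos: [0.5202, -0.117, 0.0579]
tool_rot: [[0.018, 1.0, -0.001], [1.0, -0.018, -0.001], [-0.001, -0.001, -1.0]]
ft_force: [-0.1, 0.5, -2.8]
width: 0.154
time_s: 8.62
tcp_pos: [0.5202, -0.1169, 0.0579]
tool_rot: [[0.018, 1.0, -0.001], [1.0, -0.018, -0.001], [-0.001, -0.001, -1.0]]
ft_force: [0.2, 0.6, -2.5]
width: 0.144
```

```bash
Z='{"turn":[[0,0,0],[0,0,0]],"xyz":[[0,0,0.0015],[0,0,0]],"jaw":[-1,-1]}'; python3 -m crank '{"turn":[[0,0,0],[0,0,0]],"xyz":[[0,0,0.0015],[0,0,0]],"jaw":[-1,-1]}' ; python3 -m crank '{"turn":[[0,0,0],[0,0,0]],"xyz":[[0,0,0.001],[0,0,0]],"jaw":[-1,-1]}'
```

```text
time_s: 8.78
tcp_pos: [0.5205, -0.1168, 0.0567]
tool_rot: [[0.018, 1.0, 0.0], [1.0, -0.018, -0.001], [-0.001, 0.0, -1.0]]
ft_force: [-0.2, -0.7, -2.7]
width: 0.147
time_s: 8.95
tcp_pos: [0.5209, -0.1169, 0.0561]
tool_rot: [[0.018, 1.0, 0.001], [1.0, -0.018, -0.001], [-0.001, 0.001, -1.0]]
ft_force: [1.3, -1.0, -2.8]
width: 0.139
```

```bash
for i in 1; do python3 -m crank '{"turn":[[0,0,0],[0,0,0]],"xyz":[[0,0,0.001],[0,0,0]],"jaw":[-1,-1]}' | grep -E "tcp|force"; python3 -m crank '{"turn":[[0,0,0],[0,0,0]],"xyz":[[0,0,0.001],[0,0,0]],"jaw":[-1,-1]}' | grep -E "tcp|force"; done
```

```text
tcp_pos: [0.5211, -0.117, 0.0553]
ft_force: [0.3, 0.4, -1.7]
tcp_pos: [0.5214, -0.1172, 0.0547]
ft_force: [-1.9, -0.9, 1.2]
```

```bash
python3 -m crank '{"turn":[[0,0,0],[0,0,0]],"xyz":[[0,0,0.001],[0,0,0]],"jaw":[-1,-1]}' | grep -E "tcp|force|rot"; python3 held.py w6
```

```text
tcp_pos: [0.5216, -0.1173, 0.0544]
tool_rot: [[0.018, 1.0, 0.002], [1.0, -0.018, -0.002], [-0.002, 0.002, -1.0]]
ft_force: [-2.5, 0.3, 1.7]
n 8420 z range [0.0261 0.0298 0.0311]
plane dz/dx,dz/dy,z@tcp [ 0.0008 -0.0203  0.0301]
front edge yaw deg -0.0 y at mid -0.0776
sides x 0.4775 0.5665 mid 0.522 tcp [ 0.5216 -0.1173  0.0544]
rail inner at y -0.08 0.5217 0.5222 mid 0.5219
rail inner at y -0.04 0.4731 0.5712 mid 0.5222
rail inner at y 0 0.4736 0.5716 mid 0.5226
```

View pics/w6.png

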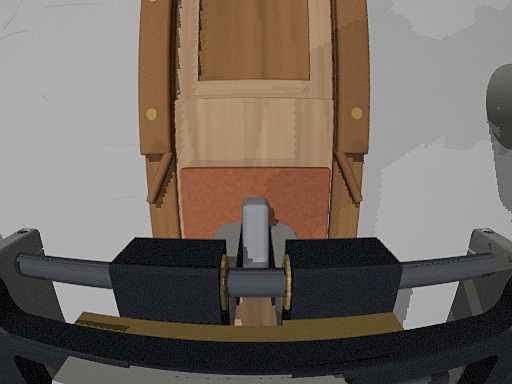

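Run:
```python
from h import *
c=load('w6.npz');P=wcloud(c);t=c["tcp"]
for nm,m in(("deck",(abs(P[...,0]-.522)<.035)&(P[...,1]>-.072)&(P[...,1]<-.042)&(P[...,2]<.028)),("table",(abs(P[...,2])<.008)&(P[...,1]>-.15)&(P[...,1]<.1)&(P[...,0]<.43)&(P[...,0]>.35))):
    q=P[m];A=np.c_[q[:,:2]-t[:2],np.ones(len(q))];print(nm,len(q),np.linalg.lstsq(A,q[:,2],rcond=None)[0].round(4))
```

```text
deck 5777 [ 0.0009 -0.003   0.0221]
table 20689 [ 0.0004 -0.0008 -0.0007]
```

The lid is down between the noses, but its front is pitched about 1° low in the grip (the deck reads level). I'll open briefly so it settles flat, then grip it again.

```bash
python3 -m crank '{"turn":[[0,0,0],[0,0,0],[0,0,0],[0,0,0]],"xyz":[[0,0,0],[0,0,0],[0,0,0],[0,0,0]],"jaw":[-0.5,-0.5,-0.5,-0.5]}' ; python3 held.py w7
```

```text
time_s: 9.83
tcp_pos: [0.5226, -0.1176, 0.055]
tool_rot: [[0.018, 1.0, 0.005], [1.0, -0.018, -0.002], [-0.002, 0.005, -1.0]]
ft_force: [-0.0, 0.0, 0.4]
width: 0.25
n 8646 z range [0.0271 0.03   0.0313]
plane dz/dx,dz/dy,z@tcp [ 0.0018 -0.0138  0.0302]
front edge yaw deg -0.66 y at mid -0.0782
sides x 0.4777 0.566 mid 0.5219 tcp [ 0.5226 -0.1176  0.055 ]
rail inner at y -0.08 0.5217 0.5221 mid 0.5219
rail inner at y -0.04 0.473 0.5712 mid 0.5221
rail inner at y 0 0.4736 0.5717 mid 0.5226
```

```bash
python3 -m crank '{"turn":[[0.005,0.002,0],[0,0,0]],"xyz":[[-0.002,-0.0006,0],[0,0,0]],"jaw":[-0.5,-0.5]}' ; python3 -m crank '{"turn":[[0,0,0],[0,0,0],[0,0,0],[0,0,0],[0,0,0],[0,0,0]],"xyz":[[0,0,0],[0,0,0],[0,0,0],[0,0,0],[0,0,0],[0,0,0]],"jaw":[-0.7,-1,-1,-1,-1,-1]}' 10; python3 held.py w8
```

```text
time_s: 10.05
tcp_pos: [0.522, -0.1197, 0.055]
tool_rot: [[0.017, 1.0, -0.0], [1.0, -0.017, -0.0], [-0.0, -0.0, -1.0]]
ft_force: [0.4, -1.2, 1.4]
width: 0.251
time_s: 10.55
tcp_pos: [0.522, -0.1199, 0.055]
tool_rot: [[0.018, 1.0, -0.001], [1.0, -0.018, -0.0], [-0.0, -0.001, -1.0]]
ft_force: [-0.0, -0.3, 0.2]
width: 0.15
n 8834 z range [0.0264 0.03   0.0312]
plane dz/dx,dz/dy,z@tcp [ 0.0021 -0.0156  0.0302]
front edge yaw deg 0.54 y at mid -0.0782
sides x 0.472 0.5667 mid 0.5193 tcp [ 0.522  -0.1199  0.055 ]
rail inner at y -0.08 0.522 0.522 mid 0.522
rail inner at y -0.04 0.473 0.5711 mid 0.522
rail inner at y 0 0.4736 0.5718 mid 0.5227
```

```bash
python3 -m crank '{"turn":[[0,0,0],[0,0,0],[0,0,0]],"xyz":[[0,0,0.001],[0,0,0],[0,0,0]],"jaw":[-1,-1,-1]}' 25; python3 -m crank '{"turn":[[0,0,0],[0,0,0],[0,0,0],[0,0,0]],"xyz":[[0.002,0,0.0005],[0.003,0,0.0005],[0.003,0,0.0005],[0.003,0,0.0005]],"jaw":[-1,-1,-1,-1]}'
```

```text
time_s: 10.85
tcp_pos: [0.5221, -0.1199, 0.0546]
tool_rot: [[0.018, 1.0, -0.001], [1.0, -0.018, -0.0], [-0.0, -0.001, -1.0]]
ft_force: [-1.3, -0.4, 3.8]
width: 0.148
time_s: 11.18
tcp_pos: [0.5241, -0.1109, 0.0544]
tool_rot: [[0.019, 1.0, 0.003], [1.0, -0.019, -0.005], [-0.005, 0.003, -1.0]]
ft_force: [-0.5, -3.9, 5.8]
width: 0.15
```

```bash
python3 -m crank '{"turn":[[0.003,0.005,0],[0,0.001,0],[0,0.001,0],[0,0,0]],"xyz":[[0.001,-0.002,0],[0.003,-0.0015,0.0002],[0.003,-0.0005,0.0002],[0,0,0]],"jaw":[-1,-1,-1,-1]}'
```

```text
time_s: 11.52
tcp_pos: [0.5212, -0.1025, 0.0545]
tool_rot: [[0.018, 1.0, 0.003], [1.0, -0.018, 0.003], [0.003, 0.003, -1.0]]
ft_force: [-0.3, -1.8, 3.1]
width: 0.147
```

```bash
python3 -m crank '{"turn":[[0.003,-0.003,0],[0,0,0],[0,0,0],[0,0,0],[0,0,0],[0,0,0]],"xyz":[[0.003,0,0.0003],[0.003,-0.0003,0.0003],[0.003,-0.0003,0.0003],[0.003,-0.0003,0.0003],[0.003,-0.0003,0.0003],[0,0,0]],"jaw":[-1,-1,-1,-1,-1,-1]}'
```

```text
time_s: 12.02
tcp_pos: [0.5214, -0.0876, 0.0545]
tool_rot: [[0.018, 1.0, 0.002], [1.0, -0.018, -0.004], [-0.004, 0.002, -1.0]]
ft_force: [-0.7, -1.2, 3.9]
width: 0.147
```

Steady light contact: about 4 N down and 1 to 2 N of drag, with x within 1 mm of the centre line. Onward.

```bash
python3 -m crank '{"turn":[[0.002,0.004,0],[0,0.001,0],[0,0.001,0],[0,0.001,0],[0,0.001,0],[0,0,0]],"xyz":[[0.003,0,0.0003],[0.003,-0.0003,0.0003],[0.003,-0.0003,0.0003],[0.003,-0.0003,0.0003],[0.003,-0.0003,0.0003],[0,0,0]],"jaw":[-1,-1,-1,-1,-1,-1]}';python3 -m crank '{"turn":[[0.001,0.0,0],[0,0,0],[0,0.001,0],[0,0.001,0],[0,0.001,0],[0,0,0]],"xyz":[[0.003,0,0.0003],[0.003,-0.0003,0.0003],[0.003,-0.0003,0.0003],[0.003,-0.0003,0.0003],[0.003,-0.0003,0.0003],[0,0,0]],"jaw":[-1,-1,-1,-1,-1,-1]}'
```

```text
time_s: 12.52
tcp_pos: [0.5217, -0.0722, 0.0545]
tool_rot: [[0.019, 1.0, 0.002], [1.0, -0.019, 0.002], [0.002, 0.002, -1.0]]
ft_force: [-0.9, -2.1, 5.6]
width: 0.145
time_s: 13.02
tcp_pos: [0.5219, -0.057, 0.0545]
tool_rot: [[0.019, 1.0, 0.002], [1.0, -0.019, 0.003], [0.003, 0.002, -1.0]]
ft_force: [-1.1, -2.1, 4.6]
width: 0.148
```

```bash
python3 -m crank '{"turn":[[0.001,-0.002,0],[0,0,0],[0,0,0],[0,0.001,0],[0,0.001,0],[0,0,0]],"xyz":[[0.003,0,0.0002],[0.003,-0.0003,0.0002],[0.003,-0.0003,0.0002],[0.003,-0.0003,0.0002],[0.003,-0.0003,0.0002],[0,0,0]],"jaw":[-1,-1,-1,-1,-1,-1]}';python3 -m crank '{"turn":[[0.001,0,0],[0,0,0],[0,0.001,0],[0,0]],"xyz":[[0.003,0,0.0001],[0.003,-0.0003,0.0001],[0.003,-0.0003,0.0001],[0,0,0]],"jaw":[-1,-1,-1,-1]}'; python3 -m crank '{"turn":[[0.001,0,0],[0,0,0],[0,0.001,0],[0,0,0]],"xyz":[[0.003,0,0.0001],[0.003,-0.0003,0.0001],[0.003,-0.0003,0.0001],[0,0,0]],"jaw":[-1,-1,-1,-1]}'
```

```text
time_s: 13.52
tcp_pos: [0.5218, -0.0414, 0.0545]
tool_rot: [[0.019, 1.0, 0.002], [1.0, -0.019, 0.001], [0.001, 0.002, -1.0]]
ft_force: [-0.3, -1.9, 4.9]
width: 0.147
time_s: 13.85
tcp_pos: [0.5215, -0.0314, 0.0544]
tool_rot: [[0.019, 1.0, 0.0], [1.0, -0.019, 0.001], [0.001, 0.0, -1.0]]
ft_force: [0.7, -3.8, 5.3]
width: 0.153schema error: expected 3 numbers
```

One call was refused because I typed a two-number row, so nothing moved in it. Checking the lid's attitude.

```bash
python3 held.py w9
```

```text
n 8816 z range [0.0252 0.0293 0.0306]
plane dz/dx,dz/dy,z@tcp [ 0.0015 -0.0153  0.0295]
front edge yaw deg -2.44 y at mid 0.0107
sides x 0.4734 0.5664 mid 0.5199 tcp [ 0.5215 -0.0314  0.0544]
rail inner at y 0 0.5216 0.522 mid 0.5218
```

View pics/w9.png

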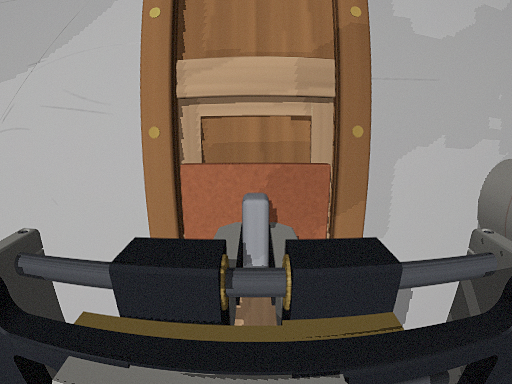

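The lid's front edge is at row 164, midway into the framed recess, level and centred between the rails. I'll continue with less press.

```bash
python3 -m crank '{"turn":[[0,-0.001,0],[0,0,0],[0,0,0],[0,0,0]],"xyz":[[0.003,0,-0.0001],[0.003,-0.0002,0],[0.003,-0.0002,0],[0,0,0]],"jaw":[-1,-1,-1,-1]}'; python3 -m crank '{"turn":[[0,0,0],[0,0,0],[0,0,0],[0,0,0]],"xyz":[[0.003,0,0],[0.003,-0.0002,0],[0.003,-0.0002,0],[0,0,0]],"jaw":[-1,-1,-1,-1]}'
```

```text
time_s: 14.23
tcp_pos: [0.5211, -0.0208, 0.0544]
tool_rot: [[0.019, 1.0, 0.0], [1.0, -0.019, 0.0], [0.0, 0.0, -1.0]]
ft_force: [0.8, -3.8, 4.7]
width: 0.145
time_s: 14.57
tcp_pos: [0.5206, -0.0104, 0.0541]
tool_rot: [[0.019, 1.0, -0.0], [1.0, -0.019, 0.001], [0.001, -0.0, -1.0]]
ft_force: [0.4, -2.7, 3.8]
width: 0.153
```

```bash
python3 -m crank '{"turn":[[0,0,0],[0,0,0],[0,0,0],[0,0,0]],"xyz":[[0.003,0.0004,0],[0.003,0.0004,0],[0.003,0.0004,0],[0,0,0]],"jaw":[-1,-1,-1,-1]}'; python3 -m crank '{"turn":[[0,0,0],[0,0,0],[0,0,0]],"xyz":[[0.002,0.0003,0.0001],[0.001,0,0.0001],[0,0,0]],"jaw":[-1,-1,-1]}'
```

```text
time_s: 14.9
tcp_pos: [0.5211, 0.0002, 0.0531]
tool_rot: [[0.019, 1.0, -0.002], [1.0, -0.019, 0.002], [0.002, -0.003, -1.0]]
ft_force: [1.5, -2.6, 2.4]
width: 0.15
time_s: 15.15
tcp_pos: [0.521, 0.004, 0.0523]
tool_rot: [[0.018, 1.0, -0.003], [1.0, -0.018, 0.002], [0.002, -0.004, -1.0]]
ft_force: [0.4, -2.0, 1.6]
width: 0.152
```

```bash
python3 -m crank '{"turn":[[0,0,0],[0,0,0]],"xyz":[[0.0015,0.0003,0],[0,0,0]],"jaw":[-1,-1]}'; python3 held.py w10
```

```text
time_s: 15.32
tcp_pos: [0.5212, 0.0058, 0.0522]
tool_rot: [[0.019, 1.0, -0.004], [1.0, -0.019, 0.003], [0.002, -0.004, -1.0]]
ft_force: [0.1, -0.5, 2.7]
width: 0.152
n 8252 z range [0.0228 0.0257 0.0278]
plane dz/dx,dz/dy,z@tcp [-0.0009 -0.0673  0.0271]
front edge yaw deg -3.61 y at mid 0.0459
sides x 0.4738 0.5659 mid 0.5199 tcp [0.5212 0.0058 0.0522]
rail inner at y 0 0.4949 0.5462 mid 0.5206
```

View pics/w10.png

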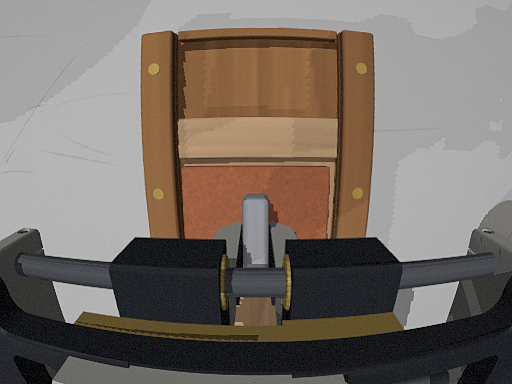

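The lid's front has tipped about 3° down into the recess. Its front edge (row 166) is about 5 mm short of the far wall and the rear edge is still on the deck by about 2 mm. Small steps now, feeling for the drop.

```bash
python3 -m crank '{"turn":[[0,0,0],[0,0,0]],"xyz":[[0.0015,0.0003,0.0002],[0,0,0]],"jaw":[-1,-1]}'; python3 -m crank '{"turn":[[0,0,0],[0,0,0]],"xyz":[[0.001,0.0003,0.0004],[0,0,0]],"jaw":[-1,-1]}'
```

```text
time_s: 15.53
tcp_pos: [0.5214, 0.0074, 0.0519]
tool_rot: [[0.019, 1.0, -0.004], [1.0, -0.019, 0.003], [0.003, -0.004, -1.0]]
ft_force: [0.3, -0.2, 1.4]
width: 0.148
time_s: 15.7
tcp_pos: [0.5215, 0.0088, 0.0511]
tool_rot: [[0.019, 1.0, -0.005], [1.0, -0.019, 0.003], [0.003, -0.005, -1.0]]
ft_force: [0.8, 0.3, 0.5]
width: 0.146
```

```bash
python3 -m crank '{"turn":[[0,0,0],[0,0,0]],"xyz":[[0,0,0.001],[0,0,0]],"jaw":[-1,-1]}'; python3 -m crank '{"turn":[[0,0,0],[0,0,0]],"xyz":[[0,0,0.001],[0,0,0]],"jaw":[-1,-1]}'; python3 held.py w11
```

```text
time_s: 15.87
tcp_pos: [0.5216, 0.0087, 0.0502]
tool_rot: [[0.019, 1.0, -0.004], [1.0, -0.019, 0.003], [0.003, -0.005, -1.0]]
ft_force: [-0.1, -3.2, 4.5]
width: 0.148
time_s: 16.03
tcp_pos: [0.5217, 0.0084, 0.0495]
tool_rot: [[0.019, 1.0, -0.004], [1.0, -0.019, 0.003], [0.003, -0.005, -1.0]]
ft_force: [-1.7, -1.8, 3.8]
width: 0.149
n 8393 z range [0.0213 0.0236 0.0254]
plane dz/dx,dz/dy,z@tcp [-0.0012 -0.0489  0.0246]
front edge yaw deg -3.37 y at mid 0.0489
sides x 0.4737 0.5666 mid 0.5202 tcp [0.5217 0.0084 0.0495]
```

```bash
python3 -m crank '{"turn":[[0,0,0],[0,0,0]],"xyz":[[0,0,0.001],[0,0,0]],"jaw":[-1,-1]}'; python3 -m crank '{"turn":[[0,0,0],[0,0,0],[0,0,0],[0,0,0]],"xyz":[[0,0,0],[0,0,0],[0,0,0],[0,0,0]],"jaw":[-0.6,-0.5,-0.5,-0.5]}'; python3 held.py w12
```

```text
time_s: 16.25
tcp_pos: [0.5217, 0.0081, 0.0489]
tool_rot: [[0.019, 1.0, -0.004], [1.0, -0.019, 0.003], [0.003, -0.004, -1.0]]
ft_force: [-1.8, -2.5, 4.6]
width: 0.146
time_s: 16.58
tcp_pos: [0.5206, 0.0093, 0.0474]
tool_rot: [[0.019, 1.0, -0.007], [1.0, -0.019, 0.005], [0.005, -0.007, -1.0]]
ft_force: [-0.8, 0.1, 0.1]
width: 0.249
n 8578 z range [0.0216 0.024  0.0254]
plane dz/dx,dz/dy,z@tcp [ 0.0001 -0.0109  0.0242]
front edge yaw deg -2.62 y at mid 0.0494
sides x 0.474 0.5665 mid 0.5203 tcp [0.5206 0.0093 0.0474]
rail inner at y 0 0.5111 0.5316 mid 0.5214
```

View pics/w12.png

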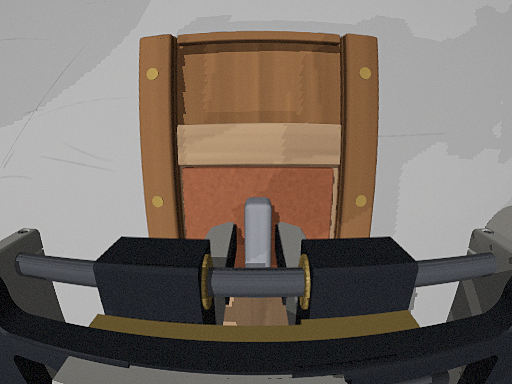

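Released, the lid reads level, and its plate is 6 mm lower than on the deck, so it is home. Its front edge (row 167) meets the far recess wall. I'll open a bit more and back straight up.

```bash
python3 -m crank '{"turn":[[0,0,0],[0,0,0],[0,0,0],[0,0,0],[0,0,0],[0,0,0],[0,0,0],[0,0,0]],"xyz":[[0,0.0005,-0.002],[0,0,-0.005],[0,0,-0.015],[0,0,-0.03],[0,0,-0.035],[0,0,-0.035],[0,0,-0.03],[0,0,0]],"jaw":[-0.3,-0.2,-0.2,-0.2,-0.2,-0.2,0,0]}'
python3 - <<'E'
from h import *
c=snap("wrist","w13"); P=wcloud(c); hsv=cv2.cvtColor(c["frame"],cv2.COLOR_RGB2HSV)
m=(hsv[...,0]<12)&(hsv[...,1]>140)&(P[...,2]<.03)&(P[...,2]>.015)&(np.hypot(P[...,0]-.522,P[...,1]-.0075)<.075)
m=cv2.morphologyEx(m.astype(np.uint8),cv2.MORPH_OPEN,np.ones((3,3)))>0
q=P[m]; print(cv2.minAreaRect((q[:,:2]*1000).astype(np.float32)),np.median(q[:,2]))
A=np.c_[q[:,:2]-[.522,.0075],np.ones(len(q))];print(np.linalg.lstsq(A,q[:,2],rcond=None)[0].round(4))
d=P[(abs(P[...,0]-.522)<.03)&(abs(P[...,1]+.08)<.015)]; print("deck z",np.median(d[:,2]))
h=P[(P[...,2]>.04)&(P[...,2]<.06)&(np.hypot(P[...,0]-.522,P[...,1]-.0075)<.05)]; print("handle top",np.percentile(h[:,2],[50,95]))
for n in("side",): snap(n,n+"13")
i=cv2.imread("pics/side13.png")[130:290,160:330]; cv2.imwrite("pics/side13c.png",cv2.resize(i,None,fx=3.5,fy=3.5,interpolation=cv2.INTER_CUBIC))
E
```

```text
time_s: 17.3
tcp_pos: [0.5186, 0.0094, 0.2041]
tool_rot: [[0.019, 1.0, -0.015], [1.0, -0.019, 0.006], [0.006, -0.016, -1.0]]
ft_force: [0.6, 0.0, 0.6]
width: 0.482
((522.4326782226562, 7.975746154785156), (83.20542907714844, 90.44440460205078), 89.18234252929688) 0.024043535980707076
[-0.0008 -0.0012  0.024 ]
deck z 0.02227324604348932
handle top [0.05175981 0.05314019]
```

View pics/w13.png

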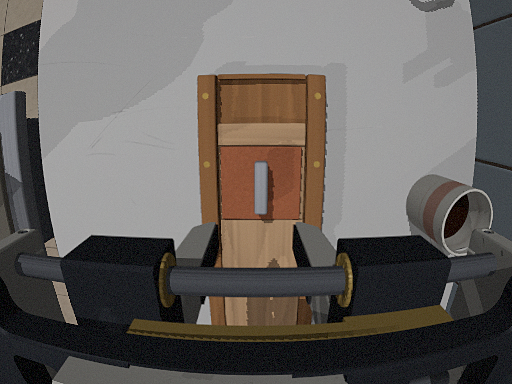

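View pics/side13c.png

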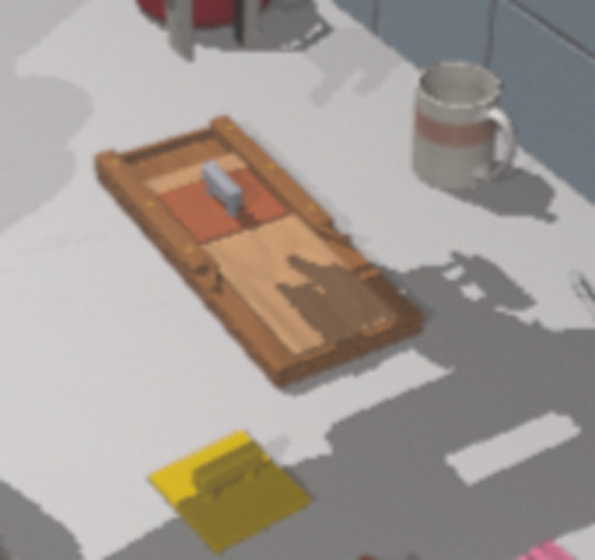

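Both views show the lid home in the recess, centred at pixel (261,183) in the wrist view. It is level, with its top 1.8 mm above the deck (8 − 6 = 2 expected), and the gripper is clear. Handing in.

```bash
python3 -c "
from plant import arm; print(arm.job_done())"
```

```text
the job is handed in; nothing more can be done
None
```

The lid is fully home in the tray's recess and released, and I handed the job in at about 17 s. No verdict is reported on hand-in.

**What I did:** I gripped the larger terracotta lid by its handle and laid it on the open end of the deck. I let go briefly so it settled flat, then took hold again and slid it between the rails. Readings between steps showed at most about 6 N down and 4 N of drag. The lid tipped a few degrees into the recess near the far wall, so I eased it down and released it, and it dropped level. Its middle came to rest at about tray x = 46 mm, so the recess is about 24 mm towards the open end.

**Last checks:**
- **Fit:** the lid lies at (0.522, 0.008) and is level to about 0.1°. Its top is 1.8 mm above the deck against 2 mm expected, and it lines up with the tray to 0.1°.
- **Gripper and bystanders:** the gripper is clear, about 0.15 m above the lid. The mug looks unmoved. I did not measure the egg timer and peeler again, but the arm never came near them.

**What went wrong or disagreed:**
- One call was refused for a mistyped row, and nothing moved.
- The wrist depth reads heights about 1.5 mm low. At close range its tilt reading for the lid was off by about 1° and its edge angle by up to 3°, so I judged by changes in those readings instead.

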